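# Wind down the soap press

## Task

Wind the small soap press fully down: push its red-gripped spokes round clockwise (seen from above), one after another, until the pressing plate bears on the soap bar in the mould and the handle will turn no further. Then let go and leave it wound down; leave the other things on the counter where they stand.

Things in the scene. Friction and masses are not known exactly. Their poses are not given: they have to be found in the camera images.
- press: Grey bench press, fixed. Origin: on the counter, straight below its upright screw axis; z up, x from the screw to the back column, so -x is the open front. Base 300 x 170 x 20 mm (x -120 to 180). Column x 119 to 155, 60 wide, 215 tall. Steel mould 120 x 95 mm under the screw, rim at 56 mm, holds a cream soap bar, top at 62 mm. Lower arm 44 wide, x -35 to 135, top at 137 mm, carries the screw.
- guard_front (a point): Middle of the clear plastic guard's front edge, on top, 196 mm above the counter, 15 mm behind the screw axis; axes as press. The guard (120 mm wide, 6 mm thick) runs from here back to the column and covers the rear of the capstan, so spokes can be reached from above only in front of it. Upper arm on top of it: 26 mm wide, to 214 mm; its round end cap on the screw axis: radius 16, top 216 mm.
- hub (a point): Centre of the capstan hub on the screw axis, 165 mm above the counter; axes as press, they do not turn. Steel hub, radius 20, 36 mm tall. Five straight level spokes at this height, 72 degrees apart, reach 95 mm from the axis: 12 mm thick steel, with red grips 16 mm thick from 44 mm outward. Below the spokes is free space, apart from the lower arm (top 28 mm below this point).
- capstan (a joint): Turn of the capstan, rad, growing clockwise seen from above: 0 = plate raised, 5.4 = firm stop, plate on the soap. Starts at 0 to 1.4. At value q the spokes point, in press, at the angles (anticlockwise from its +x) pi - q + k*2*pi/5, k = 0 to 4; at 0 one points straight to the front. Friction 0.35 N m; it stays where it is left.
- plate_face (a point): Centre of the underside of the aluminium pressing plate (100 x 76 x 12 mm). It comes down 6 mm per rad of the capstan, from 94 mm above the counter at 0 to 62 mm, on the soap, at 5.4.
- soap_cage: Stainless wire soap cage with a green bar, 125 x 85 x 43 mm, loose; origin at the centre of its underside. Bystander.
- dropper: Amber glass dropper bottle with black top, 42 mm across, 114 mm tall, loose; origin at the centre of its underside. Bystander.
- comb: Black plastic wide comb lying flat, 180 x 52 x 6 mm, long along its x, loose; origin near the centre of its underside. Bystander.
- lidded_box: Round terracotta-orange ceramic box with lid, 96 mm across, 78 mm tall, loose; origin at the centre of its underside. Bystander.
- tumbler: White ceramic tumbler, 74 mm across, 100 mm tall, loose; origin at the centre of its underside. Bystander.

How it is judged:
At the end, for the whole second after the job is handed in: The capstan is within 0.2 rad of its stop (value above 5.2 of 5.4) and at rest, and the plate's underside is less than 2.5 mm above the soap's top face (value of joint capstan above 5.2 rad and z of plate_face in the frame of press below 0.0645 m and velocity of joint capstan between -0.05 and 0.05 rad/s); the robot touches nothing.
It fails at once if the soap cage is moved more than 20 mm or tipped over (distance of soap_cage from where it was at the start of the episode above 0.02 m or angle between soap_cage's own z axis and vertical above 0.5 rad).
It fails at once if the dropper bottle is moved more than 20 mm or tipped over (distance of dropper from where it was at the start of the episode above 0.02 m or angle between dropper's own z axis and vertical above 0.5 rad).
It fails at once if the comb is moved more than 20 mm or tipped over (distance of comb from where it was at the start of the episode above 0.02 m or angle between comb's own z axis and vertical above 0.5 rad).
It fails at once if the lidded box is moved more than 20 mm or tipped over (distance of lidded_box from where it was at the start of the episode above 0.02 m or angle between lidded_box's own z axis and vertical above 0.5 rad).
It fails at once if the tumbler is moved more than 20 mm or tipped over (distance of tumbler from where it was at the start of the episode above 0.02 m or angle between tumbler's own z axis and vertical above 0.5 rad).
It also fails if it takes over 54 s, if anything falls off the work surface, if the arm or the gripper's body presses on something with over 40 N, if the wrist force passes 120 N, or if a joint passes its speed limit or range.

## Robot

A 7-joint arm with a two-finger parallel gripper is mounted at the origin on the work surface. World frame = base frame: x ahead of the robot, y to its left, z up, the work surface at z = 0. Lengths are in m, angles in rad, forces in N, time in s.
With the tool pointing down it reaches from about 0.4 to 0.85 m from the base axis. Payload 4.5 kg.
Tool frame: the origin (TCP) lies at the very end of the fingers, on their centre line; the grasp point (between the pads) lies 19 mm behind it (r.grip_depth is the z of the grasp point in the tool frame, in m); z points along the fingers, y is the line along which they close (so a half turn about z gives the same grasp; the last joint's range is limited). The gripper opens to 88 mm and grips with 3 to 60 N. Pads are 18 mm wide; open, the fingers measure 123 mm over their backs; the gripper's body (75 mm by 187 mm) begins 45 mm behind the grasp point.
Start: joints at [-1.141, 0.689, -0.195, 1.565, 0.157, 0.902, -0.215], TCP at [0.241, 0.577, 0.239] pointing down, gripper open.
Joint ranges: [-3.01, 3.01], [-0.46, 2.08], [-1.47, 1.51], [0.13, 2.56], [-1, 4.14], [0.04, 2.09], [-2.66, 2.66]. Speed limits (rad/s): [2.57, 2.57, 3.14, 3.14, 3.14, 3.14, 3.14].

## Interface

Orientations are given as a unit quaternion [x, y, z, w].
In Python, from plant import r, snapshot, camera_params gives the robot as it stands (r), with the cameras as plain functions.
- The arm moves only by the tool shift_gripper, called after "Request:" as name(argument=value, ...), one argument or row to a line, values as JSON. Schema: {"type":"object","properties":{"increments":{"type":"array","items":{"type":"array","items":{"type":"array","items":{"type":"number"},"minItems":7,"maxItems":7},"minItems":1,"maxItems":10},"minItems":1,"maxItems":1},"force":{"type":"number"},"only":{"type":"string"},"quiet":{"type":"boolean"},"lines":{"type":"string"}},"required":["increments"],"additionalProperties":false}. increments is a list that holds a single list of rows (three levels of brackets), with 1 to 10 rows, each of 7 numbers: the opening from 0.0 (shut) to 1.0 (fully open), then dx, dy, dz in parts of the range, where 1.0 means 1 m, then a rotation vector rx, ry, rz in parts of the range, where 1.0 means 90 degrees; each row is the pose to reach, as a shift and turn from the pose commanded when the call began, along the tool's axes at that moment; what a row does not reach only later rows make up. A row lasts 1/10 s, in which the tool goes at most 0.05 m and 0.15 rad, less where a joint would pass 70% of its speed; a pose out of reach is approached as far as the arm can. The fingers move at their own pace and stop on an object; force is the grip in N (left out, the last holds). Time passes only in rows, so rows that do not move let the fingers close. The tool returns the time, the measured TCP pose, the force, the opening and the grip force at its end. only (a regular expression) keeps the lines of the reply that match it, lines (a string "A,B") keeps lines A to B, and quiet returns only ok. Input that does not fit is refused with a message, and nothing moves.
- r.get_state(): the state, without advancing time (a new reading comes with each control period).
- snapshot(name): name is "scene" or "side" or "wrist"; returns the picture (420x560x3 uint8, red, green, blue); there is no depth.
- camera_params(name): a dict with "fx", "fy", "cx", "cy" (pixels), "rvec" (rotation vector, rad) and "tvec" (3), from world to camera coordinates, as OpenCV has them. Camera axes: x right, y down, z forward; pixel columns grow to the right and rows downward; lengths in m; the calibration is good to about 2 mm. A picture is of the moment at which its call begins: read the wrist's pose just before it. camera_params takes no time and is no camera call; for the wrist camera it gives the pose at the moment of the call.
- r.finish_job(): hands the job in; it is judged then, once.
The state is a dict: "clock": time; "q": joint angles; "qd": joint speeds; "joint_torque": joint torques, N m; "tool_pos": TCP position; "eef_rot": TCP orientation; "contact_force": force on the tool from outside, world axes, zero at the start; "moment": the same for the moment, N m; "opening": opening from 0.0 (shut) to 1.0 (fully open); "finger_force": force on a finger pad.
Only numpy, scipy, OpenCV 4.12 (cv2) and the standard library are available. Lean on these libraries where they do the work, as an engineer would, in place of code of your own. Each camera call takes 0.05 s, during which the arm holds its last target. There are 200 camera calls.

## Working session

There is one attempt and no reset: what is moved stays moved. The work goes in short steps, Python scripts to look and compute and a tool call to move; the robot and the scene stay as the last step left them, time stands still between calls to the robot, and variables do not carry over. Pictures are saved under pics/ and viewed, at most 10 in all, crops included, and the job is handed in when it is done.

```bash
ls; mkdir -p pics; python3 - <<'E'
from plant import r, snapshot, camera_params
import cv2
for n in("scene","side"):
    cv2.imwrite(f"pics/{n}0.png",snapshot(n)[:,:,::-1]); print(n,camera_params(n))
s=r.get_state(); print(s["clock"],s["tool_pos"],s["eef_rot"])
E
```

```text
pics
plant.py
scene {'fx': 494.0257814429079, 'fy': 494.0257814429079, 'cx': 281.2033312764022, 'cy': 218.6123897504337, 'rvec': array([ 1.25580306,  2.53919839, -0.70090373]), 'tvec': array([ 0.37839174, -0.2753941 ,  1.8524404 ])}
side {'fx': 542.5142830862367, 'fy': 542.5142830862367, 'cx': 276.46113706312025, 'cy': 213.99270779047117, 'rvec': array([ 2.19586103, -0.72839872,  0.31376414]), 'tvec': array([-0.50131406,  0.29258649,  1.48038524])}
0.1 [0.24080374 0.57614799 0.23799785] [ 1.96575971e-01  9.80488261e-01 -8.05973898e-04 -9.18390390e-05]
```

View pics/scene0.png

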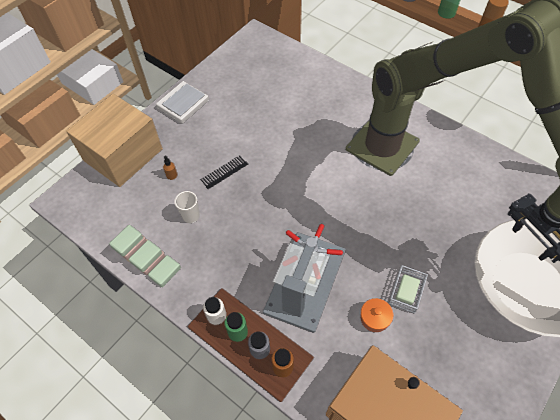

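View pics/side0.png

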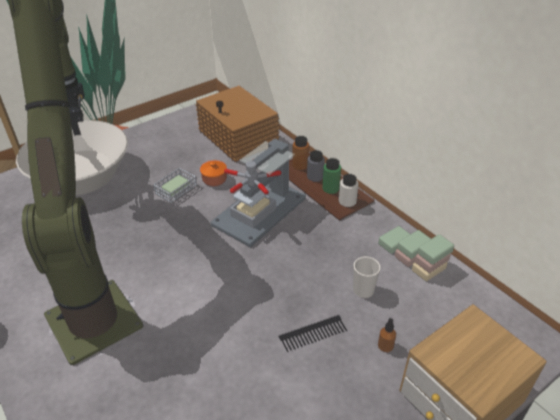

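The scene view shows the press at about (310,265). Its front faces the robot, with red spokes at (292,236), (321,229) and (336,252). The box and cage stand to its right at (377,314) and (408,288). In the side view the spokes are near (250,185).

```bash
cat > h.py <<'E'
import numpy as np, cv2
from plant import r, snapshot, camera_params
def ray(n,uv,z,P=None):
    P=P or camera_params(n); R=cv2.Rodrigues(np.array(P["rvec"]))[0]
    c=-R.T@P["tvec"]; d=R.T@np.array([(uv[0]-P["cx"])/P["fx"],(uv[1]-P["cy"])/P["fy"],1]); return c+d*(z-c[2])/d[2]
def proj(n,X):
    P=camera_params(n); K=np.array([[P["fx"],0,P["cx"]],[0,P["fy"],P["cy"]],[0,0,1]])
    return cv2.projectPoints(np.array(X,float).reshape(-1,3),np.array(P["rvec"]),np.array(P["tvec"]),K,None)[0].reshape(-1,2)
def reds(im):
    h=cv2.cvtColor(im,cv2.COLOR_RGB2HSV); m=(((h[...,0]<5)|(h[...,0]>172))&(h[...,1]>170)&(h[...,2]>90)).astype(np.uint8)
    n,l,s,c=cv2.connectedComponentsWithStats(m); return [(np.argwhere(l==i)[:,::-1],c[i]) for i in range(1,n) if s[i,4]>12]
E
python3 - <<'E'
from h import *
ims=[]
for n,(x0,y0,x1,y1) in(("scene",(250,210,360,340)),("side",(190,120,320,250))):
    im=cv2.imread(f"pics/{n}0.png")[:,:,::-1].copy()
    for p,c in reds(im):
        x0_,y0_=p[:,0].min(),p[:,1].min(); mean=c
        u,s,vt=np.linalg.svd(p-c,full_matrices=False); t=(p-c)@vt[0]
        a,b=p[t.argmin()],p[t.argmax()]
        print(n,len(p),c.round(1),a,b,[ray(n,q,.165)[:2].round(3) for q in(c,a,b)])
    ims.append(cv2.resize(im[y0:y1,x0:x1,::-1],(400,int(400*(y1-y0)/(x1-x0))),interpolation=cv2.INTER_CUBIC))
hh=min(i.shape[0] for i in ims); cv2.imwrite("pics/crop.png",np.hstack([i[:hh] for i in ims]))
E
```

```text
scene 56 [319.3 229.9] [322 224] [315 235] [array([0.52 , 0.069]), array([0.499, 0.064]), array([0.542, 0.069])]
scene 64 [292.  235.4] [286 232] [299 238] [array([0.585, 0.015]), array([ 0.586, -0.006]), array([0.579, 0.037])]
scene 71 [334.1 251.6] [327 249] [342 252] [array([0.554, 0.146]), array([0.559, 0.124]), array([0.541, 0.165])]
side 26 [229.7 171.4] [225 170] [235 173] [array([0.555, 0.154]), array([0.548, 0.169]), array([0.564, 0.137])]
side 26 [235.2 187.5] [240 185] [231 190] [array([0.525, 0.075]), array([0.543, 0.077]), array([0.508, 0.073])]
side 33 [262.4 187.9] [260 184] [266 192] [array([0.59 , 0.023]), array([0.595, 0.044]), array([0.587, 0.001])]
```

View pics/crop.png

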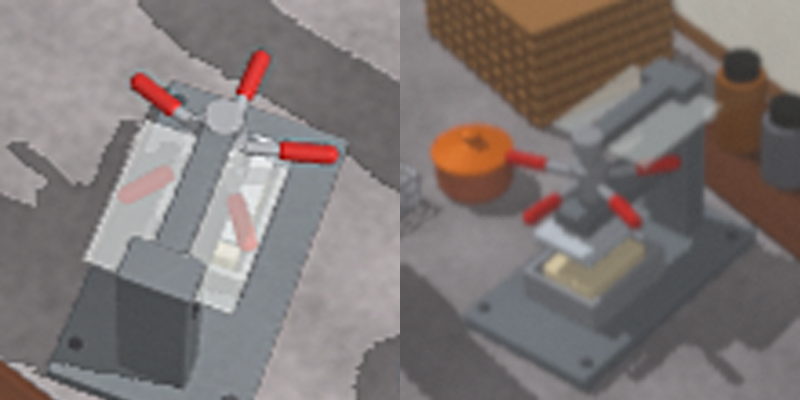

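```bash
python3 - <<'E'
from h import *
from scipy.optimize import least_squares
cap=ray("scene",(250+226*.275,210+113*.275),.216)[:2]
cap2=ray("side",(190+588*.325-130,120+135*.325),.216)[:2]
col=ray("scene",(294.5,281),.215)[:2]
print(cap,cap2,col,np.linalg.norm(col-cap))
S=np.array([[.520,.069],[.585,.015],[.554,.146]]);T=np.array([[.525,.075],[.590,.023],[.555,.154]])
for Q in(S,T,(S+T)/2):
    f=lambda v:np.concatenate([Q[i]-v[:2]-.0695*np.array([np.cos(v[2]+o),np.sin(v[2]+o)]) for i,o in enumerate((0,2*np.pi/5,-2*np.pi/5))])
    s=least_squares(f,[.59,.09,np.pi]); print(s.x, np.sqrt(s.cost/3),(np.degrees(s.x[2])))
h=cap
print("yaw",np.degrees(np.arctan2(*(col-h)[::-1])))
for n,px,z in(("cage",(408,288),.043),("box",(377,314),.06)): print(n,ray("scene",px,z))
E
```

```text
[0.58731126 0.08827693] [0.59417849 0.08692594] [0.71566531 0.12153332] 0.13259241592549378
[0.58948248 0.08527555 3.37332663] 0.0011663275010427038 193.27737870983304
[0.59285779 0.09376148 3.40504383] 0.0011060167541135583 195.09464039635324
[0.59117458 0.08952018 3.38919909] 0.0010852567177006454 194.18680373061736
yaw 14.52584480382869
cage [0.4629281  0.36941909 0.043     ]
box [0.5979867  0.33925936 0.06      ]
```

Measured: hub at (0.590, 0.089), press yaw about 14.5°. The spokes sit at press angles 180° ± 72°. I'll cross over high with the fingers shut, turning the tool's y onto the press's y.

Careful with the scale: turns go in shares of 90 degrees. That gives: -0.65 rad is -0.4138.

```bash
cat >> h.py <<'E'
from scipy.spatial.transform import Rotation as Ro
H=np.array([.590,.089]); YAW=np.radians(14.5)
def pts(P):  # press xy + world z -> shifts in tool axes
    s=r.get_state(); A=Ro.from_quat(s["eef_rot"]); c,n=np.cos(YAW),np.sin(YAW)
    print("tool",s["tool_pos"].round(4) if hasattr(s["tool_pos"],'round') else s["tool_pos"],"y-axis deg",np.degrees(np.arctan2(*A.as_matrix()[1::-1,1])).round(1),"tilt",A.as_matrix()[2,2].round(4),"F",np.round(s["contact_force"],1),s["clock"])
    for p in P:
        w=np.array([H[0]+c*p[0]-n*p[1],H[1]+n*p[0]+c*p[1],p[2]]); print(np.round(p,3),"->",A.inv().apply(w-s["tool_pos"]).round(3))
def post(th,gap=0,rad=.070,z=.158): # post centre behind spoke at press angle th deg
    t=np.radians(th); n=np.array([-np.sin(t),np.cos(t)]); d=.008+.009*abs(n[0])+.0175*abs(n[1])+gap
    return (*(rad*np.array([np.cos(t),np.sin(t)])+d*n),z)
def polar(th,rad=.075,z=.158): t=np.radians(th); return rad*np.cos(t),rad*np.sin(t),z
E
```

Request:
shift_gripper(
  increments=[
    [[0, -0.034, -0.027, 0, 0, 0, -0.0414], [0, -0.068, -0.054, 0, 0, 0, -0.0828], [0, -0.102, -0.081, 0, 0, 0, -0.1241], [0, -0.136, -0.108, 0, 0, 0, -0.1655], [0, -0.17, -0.135, 0, 0, 0, -0.2069], [0, -0.204, -0.162, 0, 0, 0, -0.2483], [0, -0.238, -0.189, 0, 0, 0, -0.2897], [0, -0.272, -0.216, 0, 0, 0, -0.331], [0, -0.306, -0.243, 0, 0, 0, -0.3724], [0, -0.34, -0.274, 0, 0, 0, -0.4138]],
  ],
  force=20,
)

```text
clock: 1.1
tool_pos: [0.4497, 0.1915, 0.2386]
eef_rot: [-0.128, 0.992, 0.0, 0.0]
contact_force: [1.1, -0.3, 0.1]
opening: 0.117
finger_force: 0.0
```

```bash
python3 -c "
from h import *
pts([polar(214,.08,.238),polar(214,.08),post(180)])"
```

```text
tool [0.4497 0.1915 0.2386] y-axis deg 104.7 tilt -1.0 F [ 1.1 -0.3  0.1] 1.1
[-0.066 -0.045  0.238] -> [-0.043 -0.179  0.001]
[-0.066 -0.045  0.158] -> [-0.043 -0.179  0.081]
[-0.07  -0.025  0.158] -> [-0.039 -0.16   0.081]
```

Request:
shift_gripper(
  increments=[
    [[0, -0.01, -0.045, 0, 0, 0, 0], [0, -0.02, -0.09, 0, 0, 0, 0], [0, -0.03, -0.135, 0, 0, 0, 0], [0, -0.043, -0.179, 0, 0, 0, 0], [0, -0.043, -0.179, 0, 0, 0, 0], [0, -0.043, -0.179, 0, 0, 0, 0]],
  ],
)

```text
clock: 1.7
tool_pos: [0.5356, 0.0294, 0.2382]
eef_rot: [-0.125, 0.992, 0.0, -0.0]
contact_force: [-0.5, 0.8, 0.1]
opening: 0.009
finger_force: 0.0
```

```bash
python3 -c "
from h import *
pts([polar(214,.08),post(180)])
a=snapshot('scene')[170:290,250:370];b=snapshot('wrist')
cv2.imwrite('pics/b.png',np.hstack([cv2.resize(a,(420,420),interpolation=2),cv2.resize(b,(380,420)) ])[:,:,::-1])"
```

```text
tool [0.5356 0.0294 0.2382] y-axis deg 104.4 tilt -1.0 F [-0.5  0.8  0.1] 1.7
[-0.066 -0.045  0.158] -> [-0.001 -0.001  0.08 ]
[-0.07  -0.025  0.158] -> [0.002 0.019 0.08 ]
```

View pics/b.png

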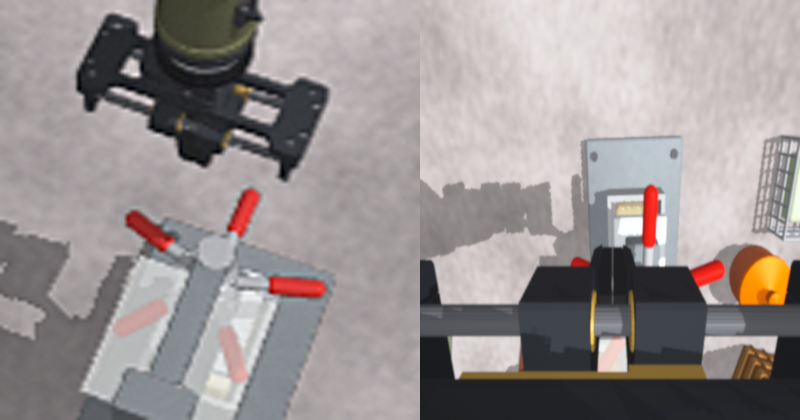

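The scene crop shows the gripper above and in front of the hub. In the wrist view the finger post at (612,270) is on the -y side of the front spoke at (650,215), in the gap between spokes. So I can go straight down.

Request:
shift_gripper(
  increments=[
    [[0, 0, 0, 0.03, 0, 0, 0], [0, 0, 0, 0.06, 0, 0, 0], [0, 0, 0, 0.08, 0, 0, 0], [0, 0, 0, 0.08, 0, 0, 0]],
  ],
)

```text
clock: 2.2
tool_pos: [0.5332, 0.0321, 0.1567]
eef_rot: [-0.129, 0.992, 0.0, -0.003]
contact_force: [-0.5, -0.2, 0.5]
opening: 0.006
finger_force: 0.0
```

```bash
python3 -c "
from h import *
pts([post(t) for t in (180,165,150,135,120,105,90)])"
```

```text
tool [0.5332 0.0321 0.1567] y-axis deg 104.8 tilt -1.0 F [-0.5 -0.2  0.5] 2.2
[-0.07  -0.025  0.158] -> [ 0.001  0.015 -0.001]
[-0.075 -0.008  0.158] -> [ 0.005  0.033 -0.001]
[-0.074  0.011  0.158] -> [ 0.005  0.052 -0.001]
[-0.068  0.031  0.158] -> [-0.001  0.071 -0.001]
[-0.056  0.048  0.158] -> [-0.013  0.089 -0.001]
[-0.039  0.062  0.158] -> [-0.031  0.103 -0.001]
[-0.017  0.07   0.158] -> [-0.053  0.111 -0.001]
```

Request:
shift_gripper(
  increments=[
    [[0, 0.001, 0.015, 0, 0, 0, 0], [0, 0.005, 0.033, 0, 0, 0, 0], [0, 0.005, 0.052, 0, 0, 0, 0], [0, 0.002, 0.062, 0, 0, 0, 0], [0, -0.001, 0.071, 0, 0, 0, 0], [0, -0.007, 0.08, 0, 0, 0, 0], [0, -0.013, 0.089, 0, 0, 0, 0], [0, -0.031, 0.103, 0, 0, 0, 0], [0, -0.053, 0.111, 0, 0, 0, 0], [0, -0.053, 0.111, 0, 0, 0, 0]],
  ],
)

```text
clock: 3.2
tool_pos: [0.5595, 0.1539, 0.16]
eef_rot: [-0.128, 0.992, 0.001, 0.001]
contact_force: [-1.1, -0.3, -0.2]
opening: 0.006
finger_force: 0.0
```

```bash
python3 -c "
from h import *
pts([post(90)])
c,n=np.cos(YAW),np.sin(YAW)
cv2.imwrite('pics/c.png',cv2.resize(snapshot('side')[110:230,190:350],(800,600),interpolation=2)[:,:,::-1])
for p,c in reds(snapshot('side')):
    w=ray('side',c,.165)[:2]-H; print(c.round(1),len(p),w.round(3),np.linalg.norm(w).round(3),(np.degrees(np.arctan2(w[1],w[0])-YAW)%360).round(1))"
```

```text
tool [0.5595 0.1539 0.16  ] y-axis deg 104.7 tilt -1.0 F [-1.1 -0.3 -0.2] 3.2
[-0.017  0.07   0.158] -> [ 0.004 -0.     0.002]
[273.7 178.5] 23 [ 0.055 -0.049] 0.073 303.8
[230.4 183.1] 26 [-0.065  0.013] 0.066 154.1
[254.2 190.4] 30 [-0.027 -0.06 ] 0.066 231.3
```

View pics/c.png

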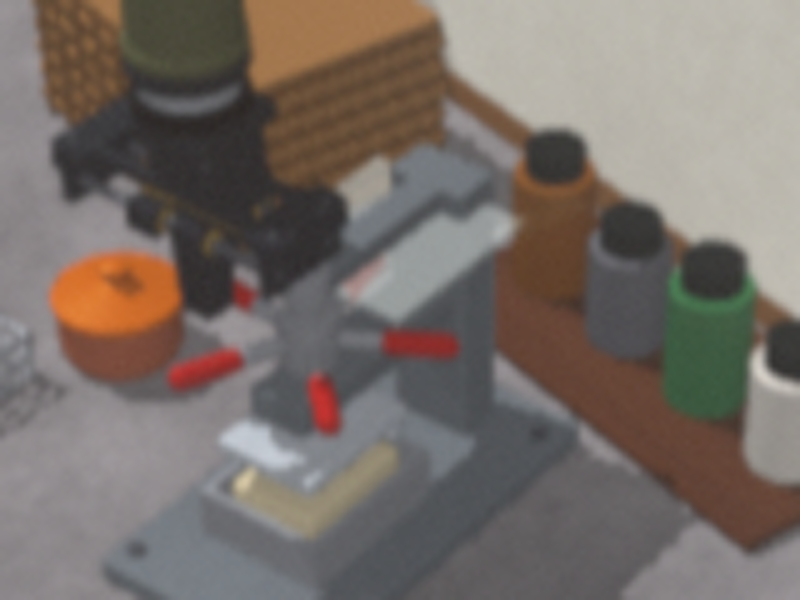

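The push worked: the spokes now sit at about 160°, 232° and 304°, and the plate is lower. Next I lift, cross back over, and enter behind the spoke at 233°.

```bash
python3 -c "
from h import *
pts([(-.05,.0,.235),post(233,.006,.070,.235),post(233,.006),post(233,.006,.065)])"
```

```text
tool [0.5589 0.1531 0.1599] y-axis deg 104.7 tilt -1.0 F [-0.8 -0.6  0.6] 3.3
[-0.05   0.     0.235] -> [ 0.036 -0.07  -0.075]
[-0.017 -0.075  0.235] -> [ 0.003 -0.145 -0.075]
[-0.017 -0.075  0.158] -> [ 0.003 -0.145  0.002]
[-0.014 -0.071  0.158] -> [ 0.    -0.141  0.002]
```

Request:
shift_gripper(
  increments=[
    [[0, 0.003, 0, -0.04, 0, 0, 0], [0, 0.003, 0, -0.075, 0, 0, 0], [0, 0.003, -0.035, -0.075, 0, 0, 0], [0, 0.003, -0.075, -0.075, 0, 0, 0], [0, 0.002, -0.115, -0.075, 0, 0, 0], [0, 0, -0.148, -0.075, 0, 0, 0], [0, 0, -0.148, -0.075, 0, 0, 0], [0, 0, -0.148, -0.04, 0, 0, 0], [0, 0, -0.148, 0.002, 0, 0, 0], [0, 0, -0.148, 0.002, 0, 0, 0]],
  ],
)

```text
clock: 4.3
tool_pos: [0.5942, 0.0093, 0.1542]
eef_rot: [-0.127, 0.992, 0.001, -0.002]
contact_force: [0.3, -0.4, 0.9]
opening: 0.006
finger_force: 0.0
```

```bash
python3 -c "
from h import *
pts([post(t) for t in (230,215,200,190,180,170,160,150,140,130,120,105,90)])
cv2.imwrite('pics/d.png',cv2.resize(snapshot('side')[110:230,190:350],(800,600),interpolation=2)[:,:,::-1])
for p,c in reds(snapshot('side')):
    w=ray('side',c,.165)[:2]-H; print(c.round(1),len(p),w.round(3),(np.degrees(np.arctan2(w[1],w[0])-YAW)%360).round(1))"
```

```text
tool [0.5942 0.0093 0.1542] y-axis deg 104.6 tilt -1.0 F [ 0.3 -0.4  0.9] 4.3
[-0.025 -0.07   0.158] -> [ 0.009  0.008 -0.004]
[-0.042 -0.063  0.158] -> [ 0.026  0.016 -0.004]
[-0.056 -0.05   0.158] -> [ 0.04   0.029 -0.004]
[-0.064 -0.039  0.158] -> [ 0.048  0.04  -0.004]
[-0.07  -0.025  0.158] -> [ 0.054  0.053 -0.003]
[-0.074 -0.014  0.158] -> [ 0.058  0.064 -0.003]
[-0.075 -0.002  0.158] -> [ 0.059  0.076 -0.003]
[-0.074  0.011  0.158] -> [ 0.058  0.089 -0.003]
[-0.071  0.024  0.158] -> [ 0.055  0.103 -0.003]
[-0.065  0.037  0.158] -> [ 0.049  0.115 -0.003]
[-0.056  0.048  0.158] -> [ 0.04   0.127 -0.003]
[-0.039  0.062  0.158] -> [ 0.022  0.14  -0.003]
[-0.017  0.07   0.158] -> [ 0.001  0.148 -0.003]
[234.2 166.5] 14 [-0.009  0.078] 82.0
[230.4 183.1] 30 [-0.065  0.013] 154.0
[254.4 190.6] 29 [-0.027 -0.062] 231.7
```

View pics/d.png

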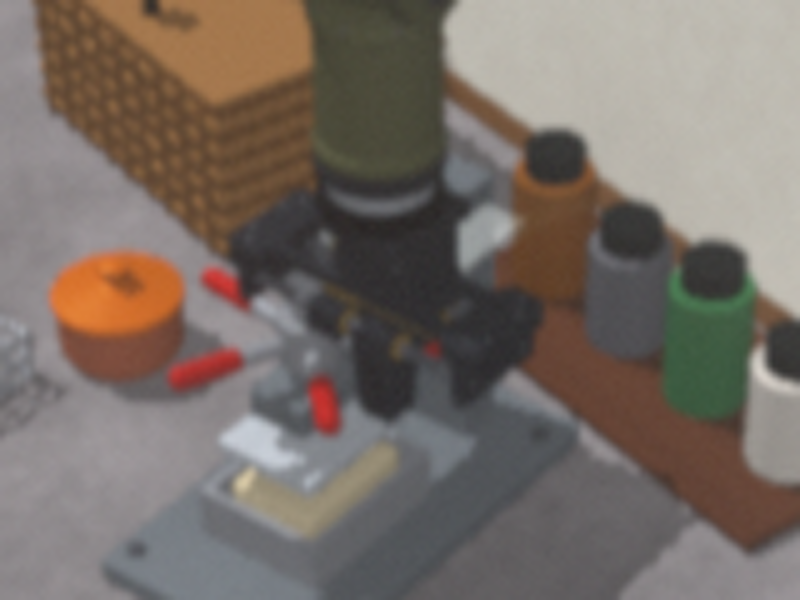

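The finger at (385,390) is behind the spoke at (322,400) and in front of the guard. I'll push it round, with a small rise for cap clearance.

Request:
shift_gripper(
  increments=[
    [[0, 0.009, 0.008, -0.004, 0, 0, 0], [0, 0.026, 0.016, -0.004, 0, 0, 0], [0, 0.04, 0.029, -0.004, 0, 0, 0], [0, 0.048, 0.04, -0.004, 0, 0, 0], [0, 0.054, 0.053, -0.004, 0, 0, 0], [0, 0.058, 0.064, -0.004, 0, 0, 0], [0, 0.059, 0.076, -0.004, 0, 0, 0], [0, 0.058, 0.089, -0.004, 0, 0, 0], [0, 0.055, 0.103, -0.004, 0, 0, 0], [0, 0.049, 0.115, -0.004, 0, 0, 0]],
  ],
)

```text
clock: 5.4
tool_pos: [0.5198, 0.1045, 0.1627]
eef_rot: [-0.126, 0.992, -0.002, 0.001]
contact_force: [0.8, -6.4, 0.6]
opening: 0.004
finger_force: 2.7
```

```bash
python3 -c "
from h import *
pts([post(t) for t in (130,120,105,90)])"
```

```text
tool [0.5198 0.1045 0.1627] y-axis deg 104.4 tilt -1.0 F [ 0.8 -6.4  0.6] 5.4
[-0.065  0.037  0.158] -> [0.001 0.004 0.005]
[-0.056  0.048  0.158] -> [-0.008  0.016  0.005]
[-0.039  0.062  0.158] -> [-0.025  0.03   0.005]
[-0.017  0.07   0.158] -> [-0.047  0.038  0.005]
```

Request:
shift_gripper(
  increments=[
    [[0, -0.004, 0.01, 0.003, 0, 0, 0], [0, -0.009, 0.017, 0.003, 0, 0, 0], [0, -0.017, 0.024, 0.003, 0, 0, 0], [0, -0.025, 0.03, 0.003, 0, 0, 0], [0, -0.036, 0.035, 0.003, 0, 0, 0], [0, -0.047, 0.038, 0.003, 0, 0, 0], [0, -0.047, 0.038, 0.003, 0, 0, 0]],
  ],
)

```text
clock: 6.1
tool_pos: [0.5551, 0.1554, 0.1588]
eef_rot: [-0.127, 0.992, -0.0, -0.0]
contact_force: [-1.1, -0.9, -0.4]
opening: 0.006
finger_force: 0.6
```

```bash
python3 -c "
from h import *
pts([post(90),post(233,.01,.07,.235),post(233,.01)])
for p,c in reds(snapshot('side')):
    w=ray('side',c,.165)[:2]-H; print(c.round(1),len(p),w.round(3),(np.degrees(np.arctan2(w[1],w[0])-YAW)%360).round(1))"
```

```text
tool [0.5551 0.1554 0.1588] y-axis deg 104.6 tilt -1.0 F [-1.1 -0.9 -0.4] 6.1
[-0.017  0.07   0.158] -> [-0.    -0.003  0.001]
[-0.014 -0.077  0.235] -> [-0.003 -0.15  -0.076]
[-0.014 -0.077  0.158] -> [-0.003 -0.15   0.001]
[273.8 177.5] 25 [ 0.058 -0.045] 307.8
[231.4 183.9] 25 [-0.065  0.008] 158.5
[256.2 191.2] 21 [-0.024 -0.067] 235.6
```

Same cycle again. The spokes are about 4° further back, so I enter 3 mm nearer the guard.

Request:
shift_gripper(
  increments=[
    [[0, 0.003, 0, -0.04, 0, 0, 0], [0, 0.003, 0, -0.076, 0, 0, 0], [0, 0.003, -0.035, -0.076, 0, 0, 0], [0, 0.002, -0.075, -0.076, 0, 0, 0], [0, -0.002, -0.115, -0.076, 0, 0, 0], [0, -0.006, -0.15, -0.076, 0, 0, 0], [0, -0.006, -0.15, -0.076, 0, 0, 0], [0, -0.006, -0.15, -0.04, 0, 0, 0], [0, -0.006, -0.15, -0.002, 0, 0, 0], [0, -0.006, -0.15, -0.002, 0, 0, 0]],
  ],
)

```text
clock: 7.15
tool_pos: [0.5958, 0.0129, 0.1566]
eef_rot: [-0.128, 0.992, 0.001, -0.004]
contact_force: [-0.6, 0.4, -0.6]
opening: 0.004
finger_force: 0.0
```

```bash
python3 -c "
from h import *
pts([post(t) for t in (230,215,200,190,180,170,160,150,140,130,120)])
for p,c in reds(snapshot('side')):
    w=ray('side',c,.165)[:2]-H; print(c.round(1),len(p),w.round(3),(np.degrees(np.arctan2(w[1],w[0])-YAW)%360).round(1))"
```

```text
tool [0.5958 0.0129 0.1566] y-axis deg 104.7 tilt -1.0 F [-0.6  0.4 -0.6] 7.15
[-0.025 -0.07   0.158] -> [ 0.011  0.005 -0.001]
[-0.042 -0.063  0.158] -> [ 0.028  0.013 -0.001]
[-0.056 -0.05   0.158] -> [ 0.043  0.025 -0.001]
[-0.064 -0.039  0.158] -> [ 0.051  0.037 -0.001]
[-0.07  -0.025  0.158] -> [ 0.056  0.05  -0.001]
[-0.074 -0.014  0.158] -> [ 0.06   0.061 -0.001]
[-0.075 -0.002  0.158] -> [ 0.061  0.073 -0.001]
[-0.074  0.011  0.158] -> [ 0.061  0.086 -0.001]
[-0.071  0.024  0.158] -> [ 0.057  0.1   -0.001]
[-0.065  0.037  0.158] -> [ 0.051  0.112 -0.001]
[-0.056  0.048  0.158] -> [ 0.042  0.124 -0.001]
[234.3 167.9] 23 [-0.013  0.071] 85.6
[231.4 183.8] 27 [-0.064  0.008] 158.1
[256.  190.4] 27 [-0.023 -0.064] 236.0
```

Request:
shift_gripper(
  increments=[
    [[0, 0.011, 0.005, 0, 0, 0, 0], [0, 0.017, 0.008, 0, 0, 0, 0], [0, 0.022, 0.01, 0, 0, 0, 0], [0, 0.028, 0.013, 0, 0, 0, 0]],
  ],
)

```text
clock: 7.6
tool_pos: [0.5736, 0.0186, 0.1629]
eef_rot: [-0.127, 0.992, 0.0, 0.006]
contact_force: [7.2, 0.3, -0.7]
opening: 0.004
finger_force: 2.6
```

```bash
python3 -c "
from h import *
pts([post(t) for t in (215,200,190,180,170,160,150)])"
```

```text
tool [0.5736 0.0186 0.1629] y-axis deg 104.6 tilt -0.9999 F [ 7.2  0.3 -0.7] 7.6
[-0.042 -0.063  0.158] -> [0.008 0.001 0.005]
[-0.056 -0.05   0.158] -> [0.023 0.014 0.005]
[-0.064 -0.039  0.158] -> [0.031 0.026 0.005]
[-0.07  -0.025  0.158] -> [0.036 0.039 0.004]
[-0.074 -0.014  0.158] -> [0.04  0.05  0.004]
[-0.075 -0.002  0.158] -> [0.042 0.062 0.004]
[-0.074  0.011  0.158] -> [0.041 0.075 0.004]
```

Request:
shift_gripper(
  increments=[
    [[0, 0, 0, 0.002, 0, 0, 0], [0, 0, 0, 0.002, 0, 0, 0], [0, 0, 0, 0.002, 0, 0, 0]],
  ],
)

```text
clock: 7.9
tool_pos: [0.5724, 0.0177, 0.1604]
eef_rot: [-0.127, 0.992, -0.0, 0.004]
contact_force: [5.1, -1.3, 5.3]
opening: 0.005
finger_force: 2.6
```

```bash
python3 -c "
from h import *
pts([post(t) for t in (215,200,190,180,170,160,150)])
for p,c in reds(snapshot('side')):
    w=ray('side',c,.165)[:2]-H; print(c.round(1),len(p),w.round(3),(np.degrees(np.arctan2(w[1],w[0])-YAW)%360).round(1))"
```

```text
tool [0.5724 0.0177 0.1604] y-axis deg 104.5 tilt -1.0 F [ 5.1 -1.3  5.3] 7.9
[-0.042 -0.063  0.158] -> [0.007 0.002 0.002]
[-0.056 -0.05   0.158] -> [0.022 0.015 0.002]
[-0.064 -0.039  0.158] -> [0.029 0.026 0.002]
[-0.07  -0.025  0.158] -> [0.035 0.039 0.002]
[-0.074 -0.014  0.158] -> [0.039 0.05  0.002]
[-0.075 -0.002  0.158] -> [0.04  0.063 0.002]
[-0.074  0.011  0.158] -> [0.04  0.076 0.002]
[228.5 181.4] 33 [-0.065  0.024] 145.3
[251.1 192.4] 17 [-0.04  -0.062] 222.9
```

Request:
shift_gripper(
  increments=[
    [[0, 0.007, 0.006, 0, 0, 0, 0], [0, 0.014, 0.013, 0, 0, 0, 0], [0, 0.022, 0.024, 0, 0, 0, 0], [0, 0.026, 0.031, 0, 0, 0, 0], [0, 0.028, 0.038, 0, 0, 0, 0]],
  ],
)

```text
clock: 8.45
tool_pos: [0.5343, 0.0465, 0.1593]
eef_rot: [-0.126, 0.992, -0.001, 0.002]
contact_force: [4.5, -2.8, 0.9]
opening: 0.004
finger_force: 2.5
```

```bash
python3 -c "
from h import *
pts([post(t) for t in (180,170,160,150)])
for p,c in reds(snapshot('side')):
    w=ray('side',c,.165)[:2]-H; print(c.round(1),len(p),w.round(3),(np.degrees(np.arctan2(w[1],w[0])-YAW)%360).round(1))"
```

```text
tool [0.5343 0.0465 0.1593] y-axis deg 104.5 tilt -1.0 F [ 4.5 -2.8  0.9] 8.45
[-0.07  -0.025  0.158] -> [0.005 0.002 0.001]
[-0.074 -0.014  0.158] -> [0.009 0.013 0.001]
[-0.075 -0.002  0.158] -> [0.011 0.025 0.001]
[-0.074  0.011  0.158] -> [0.01  0.038 0.001]
[266. 189.] 13 [ 0.005 -0.076] 259.5
```

Request:
shift_gripper(
  increments=[
    [[0, 0.002, 0.005, 0, 0, 0, 0], [0, 0.004, 0.011, 0, 0, 0, 0], [0, 0.005, 0.017, 0, 0, 0, 0], [0, 0.005, 0.023, 0, 0, 0, 0], [0, 0.005, 0.028, 0, 0, 0, 0]],
  ],
)

```text
clock: 9.0
tool_pos: [0.5213, 0.0704, 0.1584]
eef_rot: [-0.126, 0.992, -0.002, 0.0]
contact_force: [6.6, -12.0, 1.1]
opening: 0.003
finger_force: 6.9
```

Request:
shift_gripper(
  increments=[
    [[0, 0, 0.004, 0, 0, 0, 0], [0, 0, 0.004, 0, 0, 0, 0]],
  ],
)

```text
clock: 9.2
tool_pos: [0.5212, 0.0705, 0.1585]
eef_rot: [-0.124, 0.992, -0.004, 0.0]
contact_force: [6.3, -12.7, 1.4]
opening: 0.006
finger_force: 5.8
```

```bash
python3 -c "
from h import *
pts([post(t) for t in (160,150,140)])
for p,c in reds(snapshot('side')):
    w=ray('side',c,.165)[:2]-H; print(c.round(1),len(p),w.round(3),(np.degrees(np.arctan2(w[1],w[0])-YAW)%360).round(1))"
```

```text
tool [0.5212 0.0705 0.1585] y-axis deg 104.2 tilt -1.0 F [  6.3 -12.7   1.4] 9.2
[-0.075 -0.002  0.158] -> [ 0.004 -0.001  0.   ]
[-0.074  0.011  0.158] -> [0.003 0.012 0.   ]
[-0.071  0.024  0.158] -> [-0.     0.025  0.   ]
[274.  177.5] 26 [ 0.058 -0.045] 307.7
```

The force has risen to about 14 N with no motion, at the angle where the stop should be. I'll press harder to confirm it.

Request:
shift_gripper(
  increments=[
    [[0, 0, 0.005, 0, 0, 0, 0], [0, -0.001, 0.01, 0, 0, 0, 0], [0, -0.001, 0.014, 0, 0, 0, 0], [0, -0.001, 0.014, 0, 0, 0, 0], [0, -0.001, 0.014, 0, 0, 0, 0]],
  ],
)

```text
clock: 9.75
tool_pos: [0.521, 0.0714, 0.1586]
eef_rot: [-0.118, 0.993, -0.012, -0.0]
contact_force: [12.8, -35.0, 5.3]
opening: 0.007
finger_force: 16.9
```

```bash
python3 -c "
from h import *
for p,c in reds(snapshot('side')):
    w=ray('side',c,.165)[:2]-H; print(c.round(1),len(p),w.round(3),(np.degrees(np.arctan2(w[1],w[0])-YAW)%360).round(1))"
```

```text
[273.6 177.6] 23 [ 0.057 -0.045] 307.4
```

37 N and it hasn't moved, so that is the firm stop. Backing off, then lifting clear.

Request:
shift_gripper(
  increments=[
    [[0, 0, -0.015, 0, 0, 0, 0], [0, 0.003, -0.03, 0, 0, 0, 0], [0, 0.003, -0.03, 0, 0, 0, 0], [0, 0.003, -0.03, -0.035, 0, 0, 0], [0, 0.003, -0.03, -0.08, 0, 0, 0], [0, 0.04, -0.03, -0.1, 0, 0, 0], [0, 0.08, -0.03, -0.12, 0, 0, 0], [0, 0.08, -0.03, -0.12, 0, 0, 0], [0, 0.08, -0.03, -0.12, 0, 0, 0]],
  ],
)

```text
clock: 10.7
tool_pos: [0.4465, 0.0423, 0.2784]
eef_rot: [-0.128, 0.992, 0.0, 0.0]
contact_force: [0.3, -0.5, -0.1]
opening: 0.005
finger_force: 0.0
```

```bash
python3 -c "
from h import *
im=snapshot('side')
for n in('side','scene'):
  for p,c in reds(snapshot(n)):
    w=ray(n,c,.165)[:2]-H; print(n,c.round(1),len(p),w.round(3),(np.degrees(np.arctan2(w[1],w[0])-YAW)%360).round(1))
cv2.imwrite('pics/e.png',cv2.resize(im[110:260,140:340],(800,600),interpolation=2)[:,:,::-1])"
```

```text
side [235.8 168.5] 13 [-0.011  0.066] 84.6
side [274.2 177.5] 24 [ 0.059 -0.045] 307.7
side [230.6 183.8] 30 [-0.066  0.01 ] 156.9
side [255.4 189.9] 28 [-0.023 -0.061] 234.8
scene [298.1 231.1] 54 [-0.028 -0.068] 233.2
scene [325.8 234.1] 63 [-0.07   0.004] 162.2
scene [281.4 254.6] 19 [ 0.064 -0.06 ] 302.5
scene [333.6 259. ] 61 [-0.016  0.069] 88.4
```

View pics/e.png

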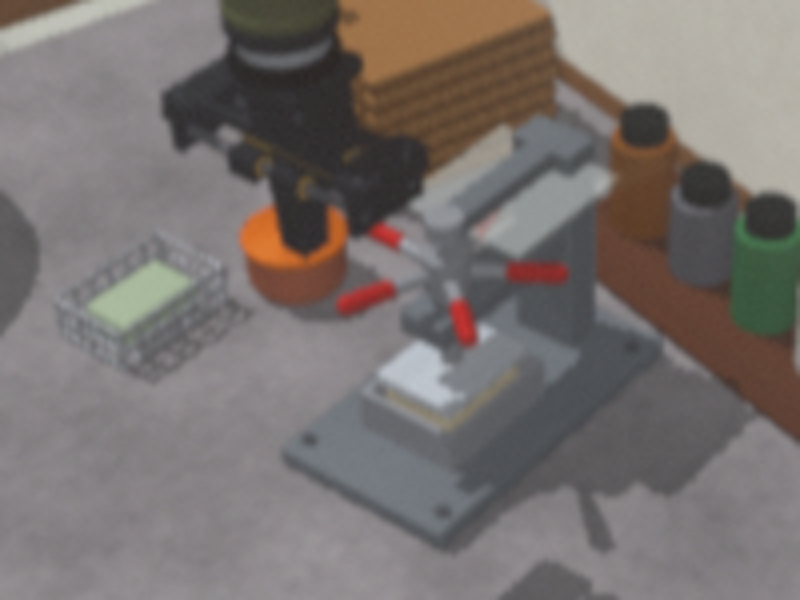

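The plate at (420,375) sits on the soap in the mould. The front spoke is at about 160°, against 159° predicted at the stop. The gripper is clear, and the cage and box haven't moved.

```bash
python3 -c "
from plant import r, snapshot, camera_params
print(r.finish_job())"
```

```text
the job is handed in; nothing more can be done
None
```

The soap press is wound down to its firm stop (it held still against a 37 N push) with the plate on the soap, the gripper is clear, no bystander was touched, and the job is handed in.

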